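# Seat a plug-in card in the test jig and hold it on its contacts

## Task

On the test jig, slide the socket carriage (the part with the upright post) all the way up against the end stop. Then take the wide plug-in card out of its stand, push its lower edge down behind the carriage's lip until it is fully home on the sprung contact strip, and finish while still holding it pressed fully down there, upright, with the carriage still at its stop. Leave the narrow card and the other things on the bench alone.

Things in the scene. Friction and masses are not known exactly. Their poses are not given: they have to be found in the camera images.
- jig: Test jig, fixed to the bench: aluminium base 110 (x) x 300 (y) x 20 mm high; its top is the deck. Origin: centre of the underside. The carriage slides along its +y axis; a dark steel stop block, reaching 55 mm above the bench, stands across the +y end, and a low rail (34 mm above the bench) across the -y end.
- carriage (a joint): Travel of the grey socket carriage along the jig's +y axis, in m: 0 at the far end from the stop, 0.110 hard against the stop. It starts at 0.05 or less. It slides with about 3.5 N of friction and stays where it is left.
- post (a point): Point in the carriage's black upright grip post, on its centre line, 84 mm above the bench, level with the post's top. The post is 16 mm (x) x 20 mm (y) in section with rounded edges and rises from a plate 29 mm above the bench, 87 mm to the -y side of the slot centre. Its axes are the jig's.
- slot (a point): Centre of the carriage's card slot, 50 mm above the bench; moves with the carriage, axes as the jig's. The slot is 6.5 mm wide (x) x 95 mm long (y), open down to the deck, its mouth flared outwards on all sides. The lip is the low wall on the -x side, straight up to 50 mm above the bench, flare to 60; the back wall (+x) reaches 72 mm, the end cheeks 61 mm above the bench.
- contact (a joint): How far the sprung brass contact strip is pressed down, in m: 0 up, 0.008 hard down (fully home). About 3.5 N starts it and 10.5 N holds it hard down; it pushes back up if released.
- contact_top (a point): Centre of the top of the brass contact strip (5 mm x 80 mm), 30 mm above the bench when up and 22 mm when hard down. It lies in the jig's deck directly under the slot only when the carriage is at the stop.
- card: The wide plug-in card, standing upright in the groove of a stand: blue board 4 mm thick (x), 90 mm long (y), 75 mm high, with a grey grip bar 14 mm (x) x 60 mm (y) x 22 mm high along its top, 75 to 97 mm above the lower edge. About 0.12 kg. Origin: middle of the lower edge (8 mm above the bench in the stand); z up. It fits the slot either way round.
- stand_a: Black stand of the wide card, fixed to the bench: 50 x 110 mm foot, two ridges 30 mm high with a 6 mm groove along its y axis whose floor is 8 mm above the bench. Origin: centre of the underside. May stand nearer or further than the narrow card's stand.
- stand_b: Like stand_a; it holds the narrow card.
- small_card: Narrow card to be left alone: as the wide card, but board 60 mm long and grip bar 30 mm long. Origin: middle of the lower edge.
- mug: White mug, 80 mm across, 90 mm high; origin at its underside.
- spool: Solder spool, 56 mm across, 40 mm high; origin at its underside.
- flux: Small bottle, 36 mm across, 80 mm high; origin at its underside.
- tray: Grey parts tray 90 x 140 x 30 mm; origin at its underside.
- screwdriver: Screwdriver, 170 mm long, lying on the bench near the robot.
- tin: Small metal tin, 64 mm across, 50 mm high; origin at its underside.
Things that resemble listed ones, but are neither listed nor needed, are in the scene too. Leave any pink, purple or turquoise look-alike of the card alone.

How it is judged (in metres and radians):
On the way, in this order (a step that is already met when the one before it is completed fails the run):
1. the carriage is against the end stop, with the card not yet in it (value of joint carriage above 0.107 m and horizontal distance between card and slot above 0.05 m), for 0.2 s.
2. the card's lower edge is behind the lip, in the slot, with the carriage at the stop (value of joint carriage above 0.106 m and z of card in the frame of slot below -0.01 m and x of card in the frame of slot between -0.005 and 0.005 m and y of card in the frame of slot between -0.007 and 0.007 m and angle between the y axis of card and the y axis of slot, either way round below 0.1 rad and angle between card's own z axis and vertical below 0.1 rad), for 0.1 s.
At the end, for the whole second after the job is handed in: The carriage is within 4 mm of its stop; the wide card stands upright in the slot behind the lip (within 5 mm across, 7 mm along, 0.1 rad), pressed at least 6 of the 8 mm down onto the contact strip, and the gripper's fingers still hold it there, at rest (value of joint carriage above 0.106 m and value of joint contact above 0.006 m and z of card in the frame of slot below -0.0245 m and x of card in the frame of slot between -0.005 and 0.005 m and y of card in the frame of slot between -0.007 and 0.007 m and angle between the y axis of card and the y axis of slot, either way round below 0.1 rad and angle between card's own z axis and vertical below 0.1 rad and contact force between the fingers and card above 2 N and linear speed of card below 0.02 m/s); the arm keeps its last pose, push and grip.
It fails at once if a bystander (narrow card or other bench thing) is shifted by more than 25 mm (distance of any of small_card, mug, spool, flux, tray, screwdriver, tin from where it was at the start of the episode above 0.025 m).
It also fails if it takes over 54 s, if anything falls off the work surface, if the arm or the gripper's body presses on something with over 40 N, if the wrist force passes 120 N, or if a joint passes its speed limit or range.

## Robot

A 6-joint arm with a two-finger parallel gripper is mounted at the origin on the work surface. World frame = base frame: x ahead of the robot, y to its left, z up, the work surface at z = 0. Lengths are in mm, angles in rad, forces in N, time in s.
With the tool pointing down it reaches from about 300 to 775 mm from the base axis. Payload 14.6 kg.
Tool frame: the origin (TCP) lies on the centre line of the jaws, within the pads' length; the fingertips stand 19 mm ahead of it and the grasp point (between the pads) is the TCP (bot.tip_reach is the distance from the TCP to the fingertips, in mm); z points along the fingers, y is the line along which they close (so a half turn about z gives the same grasp; the last joint's range is limited). The gripper opens to 85 mm and grips with 20 to 120 N. Pads are 22 mm wide; open, the fingers measure 114 mm over their backs; the gripper's body (76 mm by 85 mm) begins 54 mm behind the grasp point. The pads swing forward as they close: fully open they stand 13 mm farther back than shut.
Start: joints at [-1.231, 0.3, 1.521, -0, 1.321, -0.067], TCP at [217.612, -505.108, 216.681] pointing down, gripper open.
Joint ranges: [-3.03, 3.03], [-0.79, 2.21], [0.23, 2.52], [-1.04, 4.18], [0, 3.07], [-2.55, 2.55]. Speed limits (rad/s): [2.22, 2.22, 2.57, 3.14, 3.14, 3.14].

## Interface

Orientations are given as a unit quaternion [w, x, y, z].
In Python, from rig import bot gives the robot as it stands. Calls block until the motion is done:
- bot.move_to(position, orientation): joint-space move of the TCP to a pose.
- bot.servo_line(position, attitude=None, speed=150, until_force=None): straight line of the TCP; attitude=None keeps the orientation; speed is the mean speed in mm/s. With until_force (N) it stops when the force on the tool has changed by that much, and returns True; else False.
- bot.move_joints(angles): joint-space move.
- bot.move_gripper(opening, grip_force=None): finger opening in mm; grip_force is the grip in N (None keeps the last); returns when the fingers have stopped.
- bot.dwell(seconds).
- bot.ik(position, orientation): joint angles nearest the present ones, or None.
- bot.read_state(): the state.
- bot.read_camera(name): name is "side" or "top" or "wrist"; returns a dict with "image" (384x512x3 uint8, blue, green, red), "depth" (384x512 float32, mm along the optical axis (not along the pixel's ray), 0 where there is no reading), "fovy" (degrees; the focal length in pixels is half the picture's height over the tangent of half this angle, whatever the lens; pixels are square), "cx", "cy" (the principal point, pixels), "eye" and "attitude" of the camera in the world; the wrist camera has in their place "mount" (4x4, takes a point from camera to tool coordinates, whose origin is the TCP and whose axes are the flange's). Camera axes: x right, y down, z forward; pixel columns grow to the right and rows downward; lengths in mm; the calibration is good to about 2 mm. A picture is of the moment at which its call begins: read the wrist's pose just before it.
A pose or a line that the arm cannot do raises bot.MotionError and nothing moves.
- bot.finish_job(): hands the job in; it is judged then, once.
The state is a dict: "clock": time; "joint_positions": joint angles; "qvel": joint speeds; "effort": joint torques, N m; "ee_pos": TCP position; "tool_rot": TCP orientation; "ft_force": force on the tool from outside, world axes, zero at the start; "moment": the same for the moment, N m; "grip_width": finger opening in mm; "grip_force": force on a finger pad.
Only numpy, scipy, OpenCV 4.12 (cv2) and the standard library are available. Lean on these libraries where they do the work, as an engineer would, in place of code of your own. Each camera call takes 0.05 s, during which the arm holds its last target. There are 200 camera calls.

## Working session

There is one attempt and no reset: what is moved stays moved. The work goes in short steps, each a Python script; the robot and the scene stay as the last script left them, time stands still between calls to the robot, and variables do not carry over. Pictures are saved under pics/ and viewed, at most 10 in all, crops included, and the job is handed in when it is done.

```bash
mkdir -p pics; ls
cat > h.py <<'E'
from rig import bot
import numpy as np, cv2
from scipy.spatial.transform import Rotation as R
def rot(q): return R.from_quat([q[1],q[2],q[3],q[0]]).as_matrix()
def cam(n):
    s=bot.read_state(); c=bot.read_camera(n)
    if n=="wrist":
        T=np.eye(4);T[:3,:3]=rot(s["tool_rot"]);T[:3,3]=s["ee_pos"];T=T@np.array(c["mount"])
    else:
        T=np.eye(4);T[:3,:3]=rot(c["attitude"]) if np.size(c["attitude"])==4 else np.array(c["attitude"]);T[:3,3]=c["eye"]
    d=c["depth"];h,w=d.shape;f=h/2/np.tan(np.radians(c["fovy"])/2)
    u,v=np.meshgrid(np.arange(w),np.arange(h))
    P=np.stack([(u-c["cx"])/f*d,(v-c["cy"])/f*d,d],-1)@T[:3,:3].T+T[:3,3]
    P[d<=0]=np.nan
    return c["image"],P,T,c
def down(yaw): # tool z down, tool y axis at angle yaw from world x
    y=np.array([np.cos(yaw),np.sin(yaw),0]);z=np.array([0,0,-1.]);x=np.cross(y,z)
    q=R.from_matrix(np.stack([x,y,z],1)).as_quat();return [q[3],q[0],q[1],q[2]]
E
python3 - <<'E'
from h import *
for n in("top","side"):
    im,P,T,c=cam(n);cv2.imwrite(f"pics/{n}.png",im);np.savez(f"{n}.npz",P=P,im=im)
    print(n,c["fovy"],c["cx"],c["cy"],c["eye"],c["attitude"],np.isnan(P).mean(), {k:v for k,v in c.items() if k not in("image","depth")}.keys())
print(bot.read_state())
E
```

```text
pics
top 46.788385035456805 253.57613012352314 192.1685070900792 [ 367.37889133  -10.15514135 1241.75243133] [-0.06418109  0.7086601  -0.69935193  0.06773867] 0.0039011637369791665 dict_keys(['fovy', 'cx', 'cy', 'eye', 'attitude'])
side 53.950163527716136 256.4155524429872 191.18162685935374 [-44.32323089 710.8476779  730.58576014] [ 0.16685788 -0.30297171  0.83351557 -0.43083452] 0.004236857096354167 dict_keys(['fovy', 'cx', 'cy', 'eye', 'attitude'])
{'clock': 0.1, 'joint_positions': array([-1.23061546e+00,  3.00435197e-01,  1.52150724e+00,  2.02378297e-05,
        1.32068943e+00, -6.65809911e-02]), 'qvel': array([ 0.00034231, -0.00246808, -0.00234258, -0.00064261, -0.00163914,
        0.00046214]), 'effort': array([ 2.94672573e-03, -5.44378674e+01, -3.62372303e+01, -4.80712174e-06,
        2.99017171e-03, -1.50088044e-05]), 'ee_pos': array([ 217.53973761, -504.91399965,  216.17225004]), 'tool_rot': array([-5.16089930e-04,  9.79389666e-01,  2.01979238e-01, -6.11495880e-05]), 'ft_force': array([ 0.26719533,  0.15404661, -0.2138244 ]), 'moment': array([ 0.03176847, -0.00599113,  0.01192084]), 'grip_force': 0.0, 'grip_width': 85.19265171278819}
```

View pics/top.png

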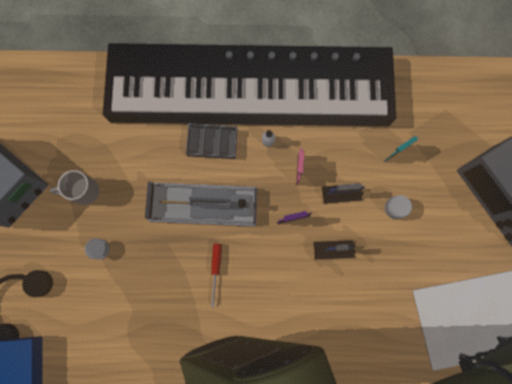

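View pics/side.png

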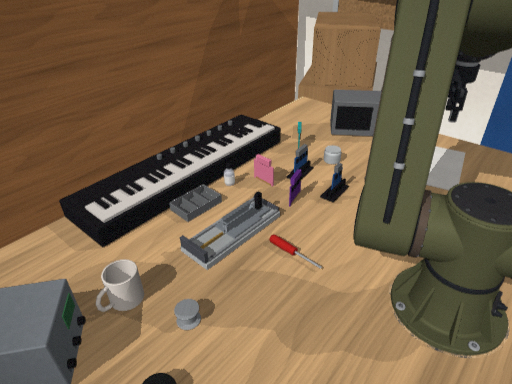

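The top view shows the jig at about (200,204), with its stop on the left at (150,203) and its post at (241,203). The two stands are at (343,193), which looks wide, and (335,249), which looks narrow. The pink, purple and turquoise look-alikes are at (300,167), (295,216) and (402,148). Next I'll measure from depth.

Run:
```python
from h import *
d=np.load("top.npz");P=d["P"];im=d["im"]
def reg(name,u0,u1,v0,v1,z0,z1):
    Q=P[v0:v1,u0:u1].reshape(-1,3);Q=Q[(Q[:,2]>z0)&(Q[:,2]<z1)]
    if len(Q)<4: print(name,len(Q));return
    (c,s,a)=cv2.minAreaRect(Q[:,:2].astype(np.float32))
    print(name,len(Q),"c",np.round(c,1),"size",np.round(s,1),"ang",round(a,1),"z",np.round(np.percentile(Q[:,2],[5,50,95]),1))
reg("bench",200,240,310,330,-20,20)
reg("jig",135,270,172,235,10,100)
reg("stop",135,170,172,235,45,65)
reg("post",225,265,185,220,76,95)
reg("rail",245,270,172,235,25,40)
reg("wall72",150,250,172,235,64,76)
reg("standA",310,380,175,210,15,45)
reg("barA",310,380,175,210,85,125)
reg("standB",305,375,232,265,15,45)
reg("barB",305,375,232,265,85,125)
reg("purple",270,318,203,230,40,130)
reg("pink",285,315,140,190,40,130)
c=cv2.resize(im[135:275,140:400],(780,420),interpolation=cv2.INTER_CUBIC);cv2.imwrite("pics/c1.png",c)
```

```text
bench 794 c [251.3  72.9] size [ 50.3 106.3] ang 0.8 z [-2.8  1.1  5.1]
jig 4354 c [569.  122.9] size [152.5 358.1] ang 4.5 z [18.2 27.7 61.8]
stop 193 c [566.5 271.2] size [13.6 98. ] ang 87.8 z [48.7 55.8 59.7]
post 52 c [561.   34.6] size [54.7 15.9] ang 86.0 z [77.2 83.9 87.6]
rail 248 c [559.2  -6.7] size [99.9 30.6] ang 0.7 z [25.6 31.7 36.9]
wall72 135 c [560.7  83.2] size [151.2  23.8] ang 88.5 z [64.7 69.9 74.9]
standA 220 c [ 595.8 -263.7] size [ 25.9 110.2] ang 0.8 z [16.6 30.3 40.7]
barA 158 c [ 600.  -256.5] size [14.4 73.7] ang 5.3 z [ 89.2 105.2 108.6]
standB 215 c [ 442.1 -238.5] size [ 23.8 111.5] ang 4.3 z [20.2 30.6 35.9]
barB 84 c [ 441.8 -240.3] size [13.1 52. ] ang 0.6 z [ 86.2 105.2 109.3]
purple 173 c [ 523.1 -123.9] size [14.1 89.6] ang 14.1 z [ 67.5  96.6 101.1]
pink 168 c [ 667.8 -138.7] size [14.4 88.5] ang 86.2 z [ 65.9  96.7 101.2]
```

View pics/c1.png

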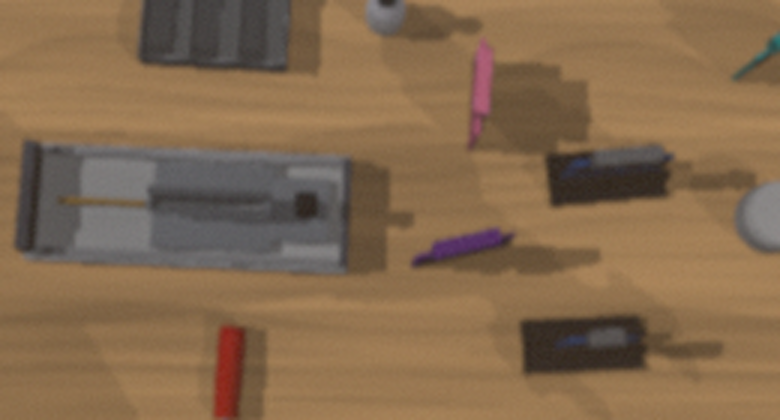

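The wide card is in stand A at about (598,-258). The post is at about (561,30), and the jig is yawed about -1.5°. I'll look from close up with the wrist camera over both.

```bash
cat >> h.py <<'E'
def grip_q(pos,yaw):
    best=None
    for y in(yaw,yaw+np.pi):
        j=bot.ik(pos,down(y))
        if j is not None and (best is None or abs(j[5])<best[0]): best=(abs(j[5]),down(y),j)
    return best[1],best[2]
def mv(pos,yaw):
    q,j=grip_q(pos,yaw);bot.move_to(pos,q);return q
E
python3 - <<'E'
from h import *
for n,p in(("wA",[590,-250,290]),("wP",[565,50,290])):
    mv(p,0);bot.dwell(.2)
    im,P,T,c=cam("wrist");np.savez(n+".npz",P=P,im=im,T=T);cv2.imwrite(f"pics/{n}.png",im)
    s=bot.read_state();print(s["clock"],s["ee_pos"],s["joint_positions"],T[:3,3],T[:3,2],c["fovy"])
E
python3 -c "
import cv2;cv2.imwrite('pics/w2.png',cv2.resize(cv2.vconcat([cv2.imread('pics/wA.png'),cv2.imread('pics/wP.png')]),(400,600)))"
```

```text
2.025 [ 589.6916724  -250.5686968   290.02525014] [-4.58948521e-01  4.72442526e-01  1.11760689e+00 -1.07467952e-05
  1.55152084e+00 -4.57863946e-01] [ 589.11537461 -181.10983156  447.35564242] [ 5.48945289e-04 -2.72636255e-01 -9.62117026e-01] 70.28321168577267
3.425 [565.19585308  49.18016782 289.84299152] [ 2.22562847e-02  2.95704014e-01  1.35783583e+00 -3.91987557e-05
  1.48826802e+00  2.34700109e-02] [564.77146457 118.64425776 447.20150004] [ 3.85442352e-04 -2.72731797e-01 -9.62090026e-01] 70.28321168577267
```

View pics/w2.png

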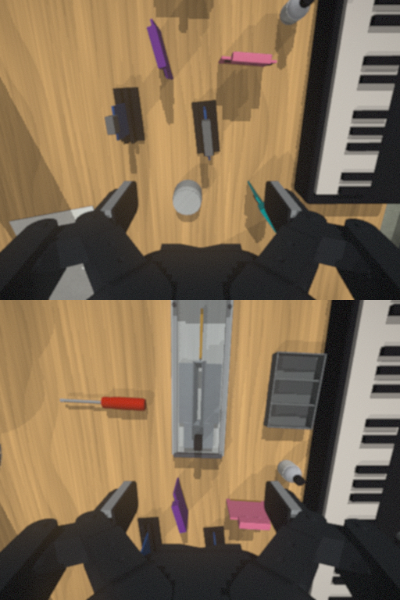

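In the wrist pictures, the upper half shows the wide card's bar at about (207,135) and the narrow card at (120,118). The lower half shows the jig with its post at (198,435). Now I'll take the measurements in world coordinates.

```bash
cat >> h.py <<'E'
def reg(P,name,x0,x1,y0,y1,z0,z1,show=True):
    Q=P.reshape(-1,3);Q=Q[(Q[:,0]>x0)&(Q[:,0]<x1)&(Q[:,1]>y0)&(Q[:,1]<y1)&(Q[:,2]>z0)&(Q[:,2]<z1)]
    if len(Q)<8: print(name,len(Q));return Q
    m=np.median(Q,0);X=Q-Q.mean(0);w,V=np.linalg.eigh(X[:,:2].T@X[:,:2]);v=V[:,1]*np.sign(V[1,1])
    lo,hi=np.percentile(Q,[2,98],axis=0)
    print(name,len(Q),"med",m.round(1),"mid",((lo+hi)/2).round(1),"ext",(hi-lo).round(1),"tilt(x/y)",round(v[0]/v[1],3));return Q
E
python3 - <<'E'
from h import *
d=np.load("wA.npz");P=d["P"]
reg(P,"barA",570,630,-330,-190,99,112);reg(P,"standA",560,640,-340,-180,22,40)
reg(P,"boardA",570,630,-330,-190,45,80)
reg(P,"barB",410,470,-330,-190,99,112)
reg(P,"purpA",480,560,-190,-60,85,112)
d=np.load("wP.npz");P=d["P"]
reg(P,"post",535,590,-10,80,78,92);reg(P,"stop",490,640,240,310,50,60)
reg(P,"wall72",540,600,60,200,66,78);reg(P,"bench",400,480,0,100,-20,20);reg(P,"rail",490,640,-40,10,31,40)
reg(P,"jigall",490,640,-40,310,12,80)
Q=P.reshape(-1,3)
for y in range(0,290,30):
    q=Q[(abs(Q[:,1]-y)<5)&(Q[:,2]>12)&(Q[:,0]>480)&(Q[:,0]<640)]
    print(y,np.percentile(q[:,0],[1,99]).round(1))
im=d["im"].astype(int);b,g,r=im[...,0],im[...,1],im[...,2]
m=(r-b>50)&(P[...,0]>540)&(P[...,0]<590)&(P[...,1]>120)&(P[...,1]<270)&(P[...,2]>15)
reg(P[m],"brass",0,999,-999,999,0,60)
E
```

```text
barA 489 med [ 599.5 -262.2  104.9] mid [ 599.6 -263.5  104.7] ext [16.  57.1  3.4] tilt(x/y) -0.098
standA 385 med [ 594.2 -236.1   29.9] mid [ 599.1 -262.    29.9] ext [ 28.5 105.6   3.6] tilt(x/y) -0.081
boardA 29 med [ 593.5 -227.4   75.4] mid [ 595.7 -261.7   63. ] ext [ 8.5 85.4 29.3] tilt(x/y) -0.068
barB 290 med [ 442.  -241.3  104.7] mid [ 441.2 -241.3  103.1] ext [13.7 28.2  6.4] tilt(x/y) -0.062
purpA 720 med [ 522.4 -122.6   96.7] mid [ 522.4 -123.5   92.9] ext [23.1 56.4 11. ] tilt(x/y) -0.244
post 163 med [558.1  19.3  83.5] mid [558.7  18.7  82.7] ext [15.3 18.4  5.5] tilt(x/y) 0.057
stop 0
wall72 360 med [569.  112.8  70.5] mid [568.9 110.   69.5] ext [ 7.8 95.7  6.7] tilt(x/y) 0.035
bench 2563 med [ 4.449e+02  4.520e+01 -1.000e-01] mid [440.1  50.4   8.1] ext [76.8 96.9 20. ] tilt(x/y) 0.355
rail 328 med [557.  -16.8  33.8] mid [557.1 -17.2  33.5] ext [95.4  9.9  4.1] tilt(x/y) -31.372
jigall 14608 med [562.4 140.6  26.3] mid [562.2 122.4  43.8] ext [105.1 273.6  50.7] tilt(x/y) 0.033
0 [504.9 612. ]
30 [504.2 612.4]
60 [493.3 635.9]
90 [506.8 614.2]
120 [508.  615.7]
150 [509.1 616.6]
180 [510.3 617.1]
210 [509.7 618.8]
240 [511.1 619.1]Traceback (most recent call last):
  File "<stdin>", line 14, in <module>
    return _quantile_unchecked(
        a, q, axis, out, overwrite_input, method, keepdims, weights)
    return _ureduce(a,
                    func=_quantile_ureduce_func,
    ...<5 lines>...
                    overwrite_input=overwrite_input,
                    method=method)
    r = func(a, **kwargs)
    result = _quantile(arr,
                       quantiles=q,
    ...<2 lines>...
                       out=out,
                       weights=wgt)
    slices_having_nans = np.isnan(arr[-1, ...])
                                  ~~~^^^^^^^^^
IndexError: index -1 is out of bounds for axis 0 with size 0
```

Run:
```python
from h import *
jy=np.array([.031,1,0])/np.hypot(.031,1); p=np.array([558.5,18.9,0])
q=mv([p[0],p[1],150],-.031)
bot.move_gripper(50)
bot.servo_line([p[0],p[1],68],speed=120)
bot.move_gripper(0,30)
s=bot.read_state();print(s["clock"],s["ee_pos"],s["grip_width"],s["ft_force"])
a=np.array(s["ee_pos"])
hit=bot.servo_line(a+jy*118,speed=60,until_force=18)
s=bot.read_state();print(hit,s["clock"],s["ee_pos"],s["ee_pos"]-a,s["ft_force"],s["grip_width"])
```

```text
5.7667 [559.45324304  18.8552952   68.77103017] 12.664870049115125 [ 4.50726418 -1.01516991  1.59976095]
True 7.325 [562.87483219 122.57807285  68.76809568] [ 3.42158915e+00  1.03722778e+02 -2.93449112e-03] [-0.28125661 -7.78726321  4.23642147] 12.865122002811711
```

Run:
```python
from h import *
jy=np.array([.031,1,0])/np.hypot(.031,1)
a=np.array(bot.read_state()["ee_pos"])
hit=bot.servo_line(a+jy*10,speed=20,until_force=20)
s=bot.read_state();print(hit,s["clock"],s["ee_pos"]-a,s["ft_force"])
bot.dwell(.2)
bot.move_gripper(50)
a=np.array(bot.read_state()["ee_pos"])
bot.servo_line([a[0],a[1],150],speed=150)
mv([563,115,290],-.031);bot.dwell(.2)
im,P,T,c=cam("wrist");np.savez("wP2.npz",P=P,im=im,T=T);cv2.imwrite("pics/wP2.png",im)
print(bot.read_state()["clock"])
reg(P,"post",535,590,90,170,78,92);reg(P,"stop",490,640,240,310,50,60)
reg(P,"wall72",540,600,160,270,66,78);reg(P,"jig",490,640,-30,310,12,80)
im=im.astype(int);b,g,r=im[...,0],im[...,1],im[...,2]
m=(r-b>40)&(P[...,0]>540)&(P[...,0]<590)&(P[...,1]>120)&(P[...,1]<280)
reg(P[m],"brass",0,999,-999,999,0,60)
```

```text
True 7.6083 [-0.01020178 -0.06317457 -0.06582043] [-1.01207292 -5.33367931  5.5367799 ]
9.8083
post 172 med [561.9 122.1  83.6] mid [561.5 121.7  83.2] ext [15.  18.7  4.6] tilt(x/y) 0.016
stop 1016 med [561.9 270.7  55.1] mid [566.7 261.2  55.7] ext [95.  34.8  7.5] tilt(x/y) -326.48
wall72 394 med [572.1 217.2  70.6] mid [572.2 211.5  69.6] ext [ 7.8 99.6  6.7] tilt(x/y) 0.034
jig 14324 med [562.7 156.   27.7] mid [562.6 129.9  44.1] ext [105.  288.3  50.9] tilt(x/y) 0.032
brass 230 med [565.4 210.9  30. ] mid [565.5 224.5  37.5] ext [ 37.1 108.1  36.7] tilt(x/y) 0.014
```

View pics/wP2.png

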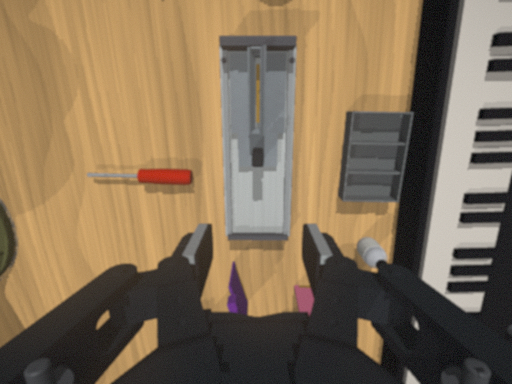

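The carriage is against the stop block: the slot walls meet the block at about (258,42), the brass strip shows in the slot at (258,95), and the post is at (258,157). The slot estimate is (565.3, 209.4). Next I'll fetch the wide card.

Run:
```python
from h import *
x,y=599.4,-262.5
q=mv([x,y,190],.085);bot.move_gripper(60)
bot.servo_line([x,y,96],speed=120)
bot.move_gripper(0,70)
s=bot.read_state();print(s["clock"],s["ee_pos"],s["grip_width"],s["grip_force"],s["ft_force"])
```

```text
13.0667 [ 599.40304451 -262.50639266   96.01403319] 0.07496965043277523 0.0 [-0.16387095 -0.06979293  0.15709802]
```

The gripper closed without holding anything, so I'll look.

Run:
```python
from h import *
im,P,T,c=cam("wrist");im2,P2,_,_=cam("top");im3,_,_,_=cam("side")
print(bot.read_state()["grip_width"],bot.read_state()["grip_force"])
a=cv2.resize(im,(400,300));b=cv2.resize(im2[150:240,290:410],(400,300));d=cv2.resize(im3[100:220,250:410],(400,300))
cv2.imwrite("pics/g1.png",cv2.hconcat([cv2.vconcat([a,b]),cv2.vconcat([d,a*0])]))
```

```text
0.10037388739885107 0.0
```

View pics/g1.png

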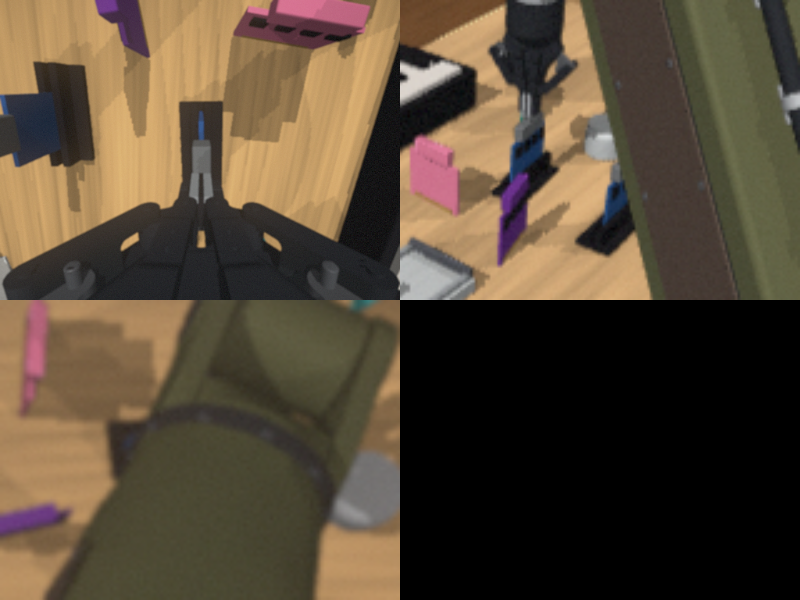

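The wrist picture shows the closed fingers at about (202,190), just behind or above the grey bar at (202,155). I'll check the fingertip and bar positions in the depth.

Run:
```python
from h import *
im,P,T,c=cam("wrist");s=bot.read_state()
print(bot.tip_reach,s["ee_pos"],s["tool_rot"])
Tt=rot(s["tool_rot"])
L=(P-s["ee_pos"])@Tt  # tool coords
for v in range(130,300,10):
    print(v,im[v,258],np.round(L[v,258],0),np.round(P[v,258],0), np.round(P[v,246],0))
cv2.imwrite("pics/g2.png",cv2.resize(im[100:300,180:340],(640,600)))
```

```text
19.0 [ 599.3999478  -262.52064389   95.99018108] [1.57812603e-05 6.76449022e-01 7.36489457e-01 9.91892921e-06]
130 [58 79 95] [53.  1. 88.] [ 595. -209.    8.] [ 585. -210.   16.]
140 [43 49 59] [44.  1. 90.] [ 596. -218.    6.] [ 586. -217.   31.]
150 [109  76  56] [43.  0. 32.] [ 596. -219.   64.] [ 587. -225.   30.]
160 [146  94  62] [40.  0. 13.] [ 596. -223.   83.] [ 587. -233.   31.]
170 [131  84  53] [33.  0. 13.] [ 597. -229.   83.] [ 588. -241.   30.]
180 [95 92 92] [28.  0.  7.] [ 597. -234.   89.] [ 589. -250.   31.]
190 [114 113 114] [26.  0. -9.] [ 597. -236.  105.] [ 591. -237.  106.]
200 [108 113 109] [ 21.   0. -10.] [ 598. -242.  106.] [ 591. -243.  104.]
210 [103 106 106] [14.  0. -9.] [ 598. -248.  105.] [ 591. -249.  104.]
220 [ 95  98 101] [ 8.  0. -9.] [ 599. -254.  105.] [ 592. -255.  104.]
230 [40 50 54] [ 12.   0. -30.] [ 599. -251.  126.] [ 592. -252.  125.]
240 [39 43 48] [ 12.   0. -42.] [ 598. -251.  138.] [ 593. -252.  137.]
250 [37 41 46] [ 11.   0. -50.] [ 598. -251.  146.] [ 593. -251.  148.]
260 [45 47 53] [  8.   0. -53.] [ 599. -255.  149.] [ 594. -250.  157.]
270 [45 46 49] [  2.   0. -52.] [ 599. -260.  148.] [ 594. -250.  164.]
280 [47 44 47] [ -3.   0. -52.] [ 600. -265.  148.] [ 594. -250.  171.]
290 [44 42 43] [ -8.   0. -52.] [ 600. -270.  148.] [ 594. -251.  174.]
```

View pics/g2.png

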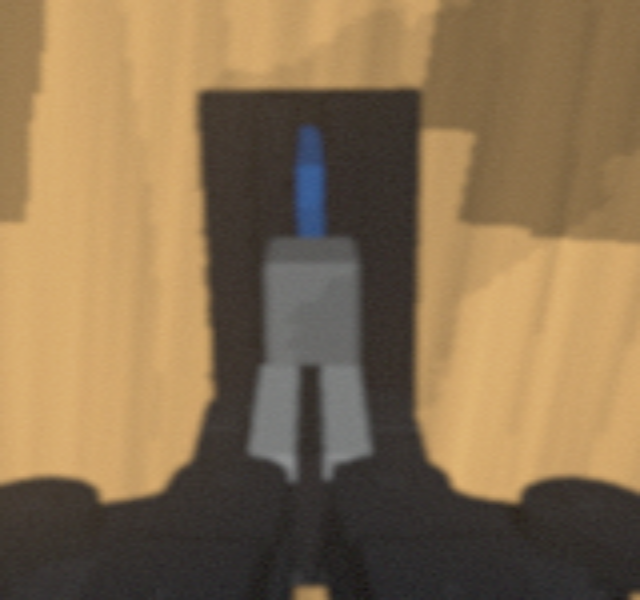

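The fingertips end about 10 mm above the bar, with a light grey tip visible at crop (312,362). So the tips sit higher than the stated 19 mm reach implies. The post grip reading of 12.7 mm, on the rounded top of the post, fits this. I'll calibrate by touching the bar top gently with closed fingers.

Run:
```python
from h import *
s=bot.read_state();a=np.array(s["ee_pos"])
hit=bot.servo_line([a[0],a[1],a[2]-30],speed=15,until_force=5)
s=bot.read_state();print(hit,s["clock"],s["ee_pos"],s["ft_force"],s["joint_positions"])
im,P,T,c=cam("wrist")
reg(P,"bar",570,630,-330,-190,99,112)
```

```text
True 14.0 [ 599.58428288 -262.59165195   90.51796111] [ 0.22349267 -0.07080112  5.54713956] [-4.68742139e-01  6.47617730e-01  1.31727073e+00  1.28386555e-05
  1.17618978e+00 -5.53729082e-01]
bar 901 med [ 597.5 -243.4  105. ] mid [ 597.6 -243.4  105.9] ext [13.6 17.9 10.7] tilt(x/y) -0.112
```

The tips touch the bar top (z 105) at TCP z 90.5, so they actually sit about 14.5 mm behind the TCP. I'll regrasp with the TCP at about 71.

Run:
```python
from h import *
a=np.array(bot.read_state()["ee_pos"])
x,y=599.4,-262.5
bot.servo_line([x,y,122],speed=120);bot.move_gripper(45)
hit=bot.servo_line([x,y,72],speed=80,until_force=8)
s=bot.read_state();print(hit,s["ee_pos"],s["ft_force"])
if not hit:
    bot.move_gripper(0,70)
    s=bot.read_state();print(s["clock"],s["ee_pos"],s["grip_width"],s["grip_force"],s["ft_force"])
```

```text
False [ 599.61087802 -262.62391532   72.35812527] [ 0.36114693 -0.54891997  0.57185784]
16.1333 [ 599.75783582 -262.67682452   72.76540035] 12.321897282941176 69.70824480056763 [-1.5821787   0.64713208  4.41310609]
```

Run:
```python
from h import *
a=np.array(bot.read_state()["ee_pos"])
bot.servo_line([a[0],a[1],225],speed=120)
s=bot.read_state();print(s["clock"],s["grip_width"],s["ft_force"],s["joint_positions"])
mv([565.3,209.4,225],-.031);bot.dwell(.3)
s=bot.read_state();print(s["clock"],s["ee_pos"],s["grip_width"],s["ft_force"],s["joint_positions"])
im,P,T,c=cam("wrist");im3,P3,_,_=cam("side")
L=(P-s["ee_pos"])@rot(s["tool_rot"])
reg(P,"bar/board",545,585,130,290,140,262)
b=im.astype(int);m=(b[...,0]-b[...,2]>40)
Q=reg(P[m],"blue",545,585,100,300,130,270)
Q=P3[100:330,100:300].reshape(-1,3)
reg(P3,"side card",540,590,140,290,140,270)
b=im3.astype(int);m=(b[...,0]-b[...,2]>40);reg(P3[m],"side blue",540,590,140,290,120,270)
cv2.imwrite("pics/h1.png",cv2.hconcat([cv2.resize(im,(400,300)),cv2.resize(im3[120:300,130:370],(400,300))]))
```

```text
17.5583 12.047498837932638 [ 0.05969515  0.34258038 -1.1820993 ] [-4.68773975e-01  5.35867581e-01  1.17377487e+00  1.93370601e-05
  1.43440709e+00 -5.53746829e-01]
19.5833 [565.45567576 209.02263582 224.9767927 ] 11.924539570655874 [ 0.57305587 -0.54235543 -0.92657117] [ 2.93350525e-01  4.12911247e-01  1.34949209e+00 -5.72815602e-05
  1.37919982e+00  3.24914043e-01]
bar/board 4024 med [564.9 218.4 257.1] mid [565.  216.1 240.3] ext [32.8 72.  40.4] tilt(x/y) 0.022
blue 250 med [565.9 248.3 235. ] mid [565.9 244.8 206.9] ext [ 3.6 15.2 59.4] tilt(x/y) 0.042
side card 972 med [561.  215.  211.1] mid [557.2 207.3 213.8] ext [ 26.8  87.2 105.8] tilt(x/y) 0.037
side blue 462 med [561.7 214.1 192.8] mid [562.4 208.8 200.3] ext [ 6.9 85.3 64.5] tilt(x/y) 0.032
```

View pics/h1.png

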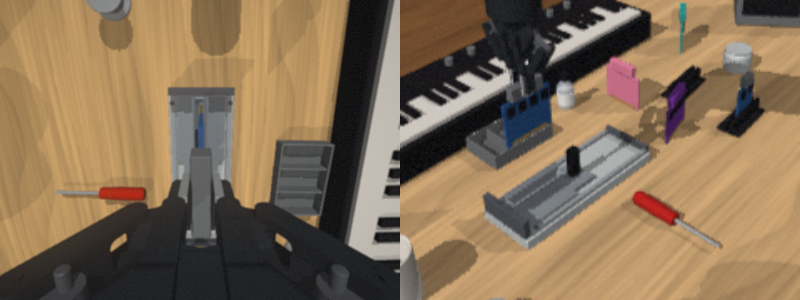

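The card hangs upright and aligned over the slot; the wrist view has the board above the slot at (200,130), and the side view shows it upright. Its centre measures (565.6, 208.9). I'll lower it with a force guard.

Run:
```python
from h import *
x,y=565.3,209.4
bot.servo_line([x,y,142],speed=100)
for z in(112,97.5):
    hit=bot.servo_line([x,y,z],speed=30,until_force=6)
    s=bot.read_state();print(z,hit,s["clock"],s["ee_pos"],s["ft_force"],s["moment"],s["grip_width"])
    if hit:break
```

```text
112 False 21.8167 [565.40740959 209.43560479 112.21383483] [-0.35663433  0.45829424 -0.46223003] [ 0.01534464  0.06859918 -0.03103171] 12.080918659013228
97.5 False 22.45 [565.32408941 209.39395853  97.47970311] [ 0.26645215  0.23054008 -0.98337563] [-0.01093889 -0.00726078  0.0413455 ] 12.208642738141979
```

It's in the slot with no side load. Next I'll press it home.

Run:
```python
from h import *
x,y=565.3,209.4
bot.move_gripper(0,100)
for z in np.arange(94,80,-1.0):
    hit=bot.servo_line([x,y,z],speed=20)
    s=bot.read_state();print(z,round(s["clock"],1),s["ee_pos"].round(1),s["ft_force"].round(1),round(s["grip_width"],1))
    if s["ft_force"][2]>20:break
```

```text
94.0 23.0 [565.5 209.5  94.3] [0.6 0.7 2.7] 12.1
93.0 23.2 [565.5 209.5  93.2] [0.6 0.9 4.1] 11.8
92.0 23.5 [565.5 209.4  92.2] [1.2 0.5 4.5] 11.6
91.0 23.7 [565.4 209.4  91.1] [0.3 0.  5.8] 11.6
90.0 24.0 [565.4 209.4  90.2] [0.7 0.6 6.5] 11.4
89.0 24.2 [565.5 209.5  89.3] [0.5 0.4 7.3] 11.6
88.0 24.5 [565.5 209.5  88.4] [-0.2  0.5  7.5] 11.2
87.0 24.7 [565.5 209.5  87.5] [1.2 0.5 8.2] 11.7
86.0 25.0 [565.7 209.5  86.8] [-0.2 -0.2 10.7] 11.3
85.0 25.2 [566.  209.6  86.7] [-2.6 -0.3 18.6] 11.4
84.0 25.5 [566.3 209.7  86.6] [-3.9 -0.3 25.2] 11.6
```

The hard stop came at TCP 86.7, against 86.8 predicted. I'll do one check before handing in.

Run:
```python
from h import *
bot.dwell(.6)
s=bot.read_state();print(s["clock"],s["ee_pos"],s["ft_force"],s["grip_width"],s["grip_force"])
im,P,T,c=cam("wrist");im3,P3,_,_=cam("side")
reg(P3,"post",535,590,90,150,70,92)
b=im3.astype(int);m=(b[...,0]-b[...,2]>40);Q=reg(P3[m],"blue",540,590,140,290,50,110)
print("dx/dz",np.polyfit(Q[:,2],Q[:,0],1)[0])
cv2.imwrite("pics/f1.png",cv2.hconcat([cv2.resize(im,(400,300)),cv2.resize(im3[150:280,150:323],(400,300))]))
```

```text
26.0917 [566.24525406 209.73981209  86.63680631] [-4.44724875 -1.08174307 25.6182751 ] 11.634344642042286 105.85046410560608
post 48 med [556.6 124.7  79.8] mid [559. 122.  77.] ext [15.6 20.7 12.9] tilt(x/y) 0.162
blue 197 med [562.2 218.   64.7] mid [562.1 208.8  72.8] ext [ 6.1 86.9 43.4] tilt(x/y) 0.03
dx/dz 0.01212861638840967
```

View pics/f1.png

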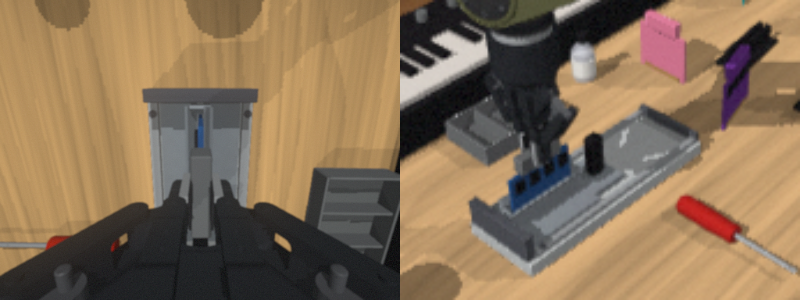

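The card stands upright in the slot, with the board at (200,135) in the wrist view and (540,180) in the side view. The carriage is still at the stop and the push is steady at 25 N, so I'm handing in.

```bash
python3 -c "
from rig import bot
print(bot.finish_job())"
```

```text
the job is handed in; nothing more can be done
None
```

I handed the job in at about 26 s, with the carriage against its stop and the wide card upright in the slot, still gripped and held down on the contact strip with about 25 N; no verdict was returned.

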